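# Feed one sample jar with one turn of the handwheel

## Task

Stand the squat black-capped amber jar upright in the open bay of the hand-cranked feeder, between its rails and in front of the pusher plate. Then turn the big spoked handwheel clockwise (seen from above) through exactly one full revolution, so that the pusher drives the jar to the white viewing spot and goes home again and the wheel's raised index bar is back in line with the pointer; do not run on into a second stroke. Leave the jar standing on the spot, and do not disturb the other glassware.

Things in the scene. Friction and masses are not known exactly. Their poses are not given: they have to be found in the camera images.
- jar_center (a point): the sample jar: squat upright cylinder 52 mm across and 78 mm tall, amber with a black screw cap of the same width, about 0.16 kg, loose on the bench in front of the lane. Site at its centre, 39 mm above its foot; z up along its axis.
- wheel_axis (a point): the axis of the feeder's steel handwheel, which lies level, at the wheel's mid height, 113 mm above the bench; does not turn with the wheel. Axes: z up; -y along the lane, from the wheel to the viewing spot; -x the open front (robot) side. Wheel 220 mm across, 105 to 121 mm above the bench; rim 92 to 110 mm from the axis; hub radius 20 mm, its top at 126 mm.
- index_bar (a point): top of the raised bar (20 x 10 mm, top 130 mm above the bench) on the wheel's rim, the index; turns with the wheel; its x axis points outward. One spoke lies under it. The three spokes, 16 mm wide, 120 degrees apart, leave three open windows, 20 to 92 mm from the axis, into which closed fingers can be dipped to push a spoke round.
- pointer (a point): top of the fixed pointer, 131 mm above the bench, just outside the rim on the feeder's +x side (112 to 137 mm from the axis). With the wheel at home the index bar is next to it, so the windows' middles lie then towards -x and 60 degrees either side of +x. Axes as wheel_axis.
- housing_top (a point): centre of the top of the grey feeder housing, 75 mm above the bench; 230 x 230 mm, under the wheel. Between it and the underside of the wheel are 30 mm of free space, but for a bearing collar of radius 30 mm under the hub, 97 mm above the bench. Axes as wheel_axis.
- handwheel (a joint): handwheel angle in rad: 0 at home (index at the pointer), where it starts; grows clockwise seen from above; one revolution is 6.283. A stop lies just below 0; it can overrun past one revolution. Light drag (0.12 N m): it stays where it is left and hardly coasts. A crank drives the pusher: home at 0, 130 mm out at half a turn, home again at a full turn.
- bay (a point): centre of the loading bay, on the bench (dark patch, no step), open to -x. Axes as wheel_axis. 45 mm away on the +y side stands the pusher plate at home (50 mm wide, top 24 mm up). The back rail's face is at x = +31 mm. The front rail (face at x = -31 mm, 8 mm thick) begins 45 mm away on the -y side with a flared mouth. Rails 22 mm tall, lane 62 mm wide inside.
- view_spot (a point): centre of the white round viewing spot (48 mm) on the bench in the lane, 111 mm beyond the bay along -y; the jar's centre comes to about here when the pusher is fully out, wherever in the bay it stood. Axes as wheel_axis.
- dropper_a_center (a point): bystander: clear dropper bottle with a pointed white tip, 32 mm across, 108 mm tall; point 50 mm above its foot; loose, to be left alone
- dropper_b_center (a point): bystander: amber dropper bottle with a pointed white tip, 32 mm across, 108 mm tall; point 50 mm above its foot; loose, to be left alone
- vial_a_center (a point): bystander: amber vial with an orange cap, 29 mm across, 72 mm tall; point half-way up; loose, to be left alone
- vial_b_center (a point): bystander: amber vial with an orange cap, 29 mm across, 72 mm tall; point half-way up; loose, to be left alone
- flask_center (a point): bystander: glass conical flask, 72 mm across at the foot, 110 mm tall; point half-way up; loose, to be left alone
- beaker_center (a point): bystander: glass beaker, 84 mm across, 105 mm tall; point 50 mm above its foot; loose, to be left alone
Mind the look-alikes: they are no part of the job. What is shaped like the part that bears jar_center but blue, purple or turquoise is not meant.

How it is judged:
By the outcome, as a careful person would: the job done as asked, in the order asked, and still so for the second after the job is handed in, with the robot touching nothing.
It also fails if it takes over 64 s, if anything falls off the work surface, if the arm or the gripper's body presses on something with over 40 N, if the wrist force passes 120 N, or if a joint passes its speed limit or range.

## Robot

A 6-joint arm with a two-finger parallel gripper is mounted at the origin on the work surface. World frame = base frame: x ahead of the robot, y to its left, z up, the work surface at z = 0. Lengths are in m, angles in degrees, forces in N, time in s.
With the tool pointing down it reaches from about 0.4 to 0.825 m from the base axis. Payload 7 kg.
Tool frame: the origin (TCP) lies at the very end of the fingers, on their centre line; the grasp point (between the pads) lies 19 mm behind it; x points along the fingers, z is the direction in which the jaws open and shut, and the axes are right-handed (so a half turn about x gives the same grasp; the last joint's range is limited). The gripper opens to 88 mm and grips with 3 to 60 N. Pads are 19 mm wide; open, the fingers measure 130 mm over their backs; the gripper's body (78 mm by 193 mm) begins 47 mm behind the grasp point.
Start: joints at [91.335, 20.546, 0.682, 0, -70.136, -16.507], TCP at [0.177, 0.651, 0.227] pointing down, gripper open.
Joint ranges: [-176.03, 176.03], [-82.01, 121.73], [-58.28, 71.71], [-173.87, 95.51], [-174.79, -0.11], [-173.66, 173.66]. Speed limits (degrees/s): [136.94, 136.94, 172.46, 180, 180, 180].

## Interface

Orientations are given as [roll, pitch, yaw] about the fixed x, y, z axes, in that order (R = Rz(yaw) Ry(pitch) Rx(roll)).
In Python, from plant import * gives the robot as it stands.
- The arm moves only by the tool arm_command, never from a script. Its argument "commands" is one flat list of numbers, 5 for each row, row after row: the shift along the tool's x, y, z in mm, then the turn about the tool's x in degrees, then the opening in per cent of the stroke, from 0 (shut) to 100 (fully open). A call has 1 to 5 rows; each row shifts and turns the pose as measured when the row begins, along the tool's axes as they then stand; what a row does not reach is not made up. A row lasts 1/8 s, in which the tool goes at most 62.5 mm and 10.7 degrees, less where a joint would pass 70% of its speed; a pose out of reach is approached as far as the arm can. A call is refused whole if a number of a shift passes 62.5 or a number of a turn 10.7, either way. A call with a gripper value outside its range is refused whole. The fingers move at their own pace and stop on an object; the grip force is fixed at half the most. Time passes only in rows, so rows that do not move let the fingers close. It gives the time, the measured TCP pose, the force and the opening at its end, in the units of the state.
- get_obs(): the state, without advancing time (a new reading comes with each control period).
- snapshot(name): name is "scene" or "side" or "wrist"; returns a dict with "frame" (480x640x3 uint8, blue, green, red), "fov_y" (degrees; the focal length in pixels is half the picture's height over the tangent of half this angle, whatever the lens; pixels are square), "cx", "cy" (the principal point, pixels), "world_to_cam" (4x4, takes a point from world to camera coordinates). Camera axes: x right, y up, looking along -z (the intrinsics and any distortion apply to the point x, -y, -z); pixel columns grow to the right and rows downward; lengths in m; the calibration is good to about 2 mm. A picture is of the moment at which its call begins. There is no depth.
- close_job(): hands the job in, once; it reports no verdict.
The state is a dict: "clock": time; "joint_pos": joint angles; "qvel": joint speeds; "tau": joint torques, N m; "tool_pos": TCP position; "orientation": TCP orientation; "force": force on the tool from outside, world axes, zero at the start; "moment": the same for the moment, N m; "opening": finger opening in m.
Only numpy, scipy, OpenCV 4.12 (cv2) and the standard library are available. Lean on these libraries where they do the work, as an engineer would, in place of code of your own. Each camera call takes 0.05 s, during which the arm holds its last target. There are 200 camera calls.

## Working session

There is one attempt and no reset: what is moved stays moved. The work goes in short steps, Python scripts to look and compute and a tool call to move; the robot and the scene stay as the last step left them, time stands still between calls to the robot, and variables do not carry over. Pictures are saved under pics/ and viewed, about 8 in all and at most 12, crops included, and the job is handed in when it is done.

Besides the shell and the picture viewer there is one more tool, called after "Call:" by a JSON object that holds its "name" and its "arguments", one argument or row to a line. arm_command: Moves the arm, as the interface text tells. Its arguments: {"type":"object","properties":{"commands":{"type":"array"}},"required":["commands"]}

```bash
ls; mkdir -p pics
cat > h.py <<'E'
from plant import *
import numpy as np, cv2
def snap(n,f):
    s=snapshot(n); cv2.imwrite(f"pics/{f}.png",s["frame"]); np.save(f"pics/{f}.npy",s,allow_pickle=True); return s
def load(f): return np.load(f"pics/{f}.npy",allow_pickle=True).item()
def ray(s,u,v):
    f=240/np.tan(np.radians(s["fov_y"]/2)); W=np.array(s["world_to_cam"])
    d=np.array([(u-s["cx"])/f,-(v-s["cy"])/f,-1.]); R=W[:3,:3]
    return -R.T@W[:3,3], R.T@d
def onz(s,u,v,z):
    c,d=ray(s,u,v); return c+d*(z-c[2])/d[2]
def proj(s,p):
    f=240/np.tan(np.radians(s["fov_y"]/2)); W=np.array(s["world_to_cam"]); q=W[:3,:3]@np.array(p)+W[:3,3]
    return s["cx"]+f*q[0]/-q[2], s["cy"]-f*q[1]/-q[2]
E
python3 - <<'E'
from h import *
for n in("scene","side","wrist"):
    s=snap(n,n+"0"); print(n,{k:v for k,v in s.items() if k!="frame"})
print(get_obs())
a=[load(n+"0")["frame"] for n in("scene","side")]
E
```

```text
pics
scene {'fov_y': 48.38870246083741, 'cx': 325.44979975895683, 'cy': 235.03881047542234, 'world_to_cam': array([[ 0.76183166,  0.64754111,  0.01740786, -0.45400683],
       [-0.5288103 ,  0.60617473,  0.59406385,  0.26942954],
       [ 0.37412856, -0.4617821 ,  0.80422951, -1.61668358],
       [ 0.        ,  0.        ,  0.        ,  1.        ]])}
side {'fov_y': 51.58835681413418, 'cx': 315.6531189202245, 'cy': 240.1910771457661, 'world_to_cam': array([[ 0.84923738, -0.52767842,  0.01874464, -0.49302809],
       [ 0.23505634,  0.40960792,  0.88145894, -0.2394773 ],
       [-0.47280481, -0.74416184,  0.47188852, -0.7214331 ],
       [ 0.        ,  0.        ,  0.        ,  1.        ]])}
wrist {'fov_y': 58.31957394939228, 'cx': 323.39673549422713, 'cy': 239.24609314573732, 'world_to_cam': array([[-0.26239172, -0.96495842,  0.00241384,  0.67437144],
       [ 0.91735581, -0.25022205, -0.30959206,  0.03900718],
       [ 0.29934746, -0.07902005,  0.95086641, -0.39248528],
       [ 0.        ,  0.        ,  0.        ,  1.        ]])}
{'clock': 0.15, 'joint_pos': array([ 9.13361616e+01,  2.05809242e+01,  6.45047596e-01, -1.39270397e-02,
       -7.01357815e+01, -1.65051120e+01]), 'qvel': array([ 0.01421443, -0.14497643,  0.08187567,  0.11454042,  0.08329949,
        0.03143412]), 'tau': array([-1.07370761e-03, -5.83272421e+01,  2.93289185e+01,  7.00125262e+00,
        8.77669954e-03, -9.70978067e-05]), 'tool_pos': array([0.17657892, 0.65110498, 0.22584645]), 'orientation': array([  6.15104204,  89.92715508, -99.02264893]), 'force': array([-0.46540265, -0.10574618,  0.08726388]), 'moment': array([-0.00102375, -0.04273736,  0.0257108 ]), 'opening': 0.08816564389058618}
```

View pics/scene0.png

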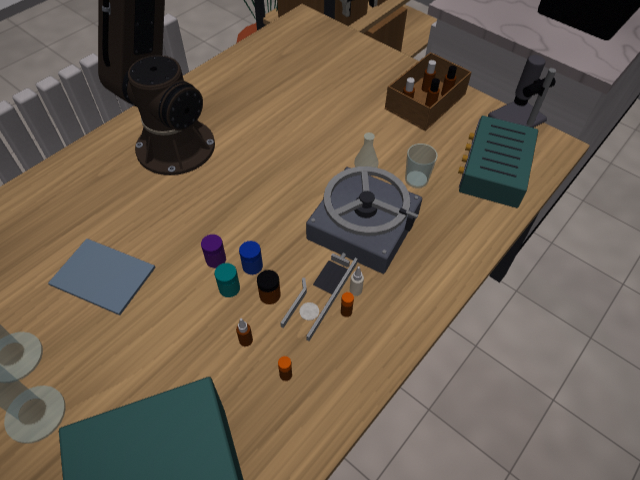

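View pics/side0.png

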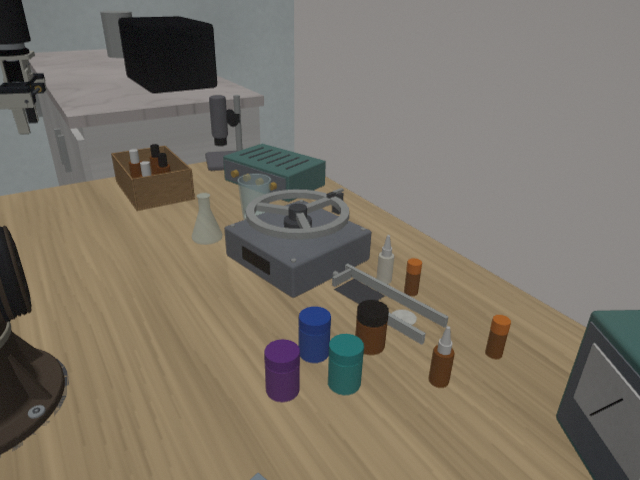

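The scene view shows four same-shaped jars: purple (213,250), blue (250,257), turquoise (227,280), and amber with a black cap (269,287). Only the last one fits the description. The bay's dark patch is at (333,276), the white spot at (310,311), and the wheel hub at (367,200). I'll confirm with one crop and measure.

Run:
```python
from h import *
A=load("scene0");B=load("side0")
ca=A["frame"][225:345,190:390]; cb=B["frame"][180:400,220:460]
cv2.imwrite("pics/crop0.png",np.vstack([cv2.resize(ca,(600,360),interpolation=2),np.pad(cv2.resize(cb,(262,240),interpolation=2),((0,0),(0,338),(0,0)))]))
def blob(s,m,near,name,z):
    n,l,st,c=cv2.connectedComponentsWithStats(m.astype(np.uint8))
    i=1+np.argmin(np.hypot(*(c[1:]-near).T)+1000*(st[1:,4]<15)); print(name,c[i].round(1),st[i],onz(s,*c[i],z).round(4)); return c[i]
for s,sp,jar,n in((A,(310,311),(269,280),"A"),(B,(403,318),(372,313),"B")):
    f=s["frame"].astype(int); hsv=cv2.cvtColor(s["frame"],cv2.COLOR_BGR2HSV).astype(int)
    blob(s,(hsv[...,1]<60)&(hsv[...,2]>170),sp,n+" spot",0)
    blob(s,(f.max(2)<45),jar,n+" cap",.067)
def tri(p,q):
    c1,d1=ray(A,*p);c2,d2=ray(B,*q)
    M=np.c_[d1,-d2];t=np.linalg.lstsq(M,c2-c1,rcond=None)[0]; a=c1+t[0]*d1;b=c2+t[1]*d2
    return ((a+b)/2).round(4),np.linalg.norm(a-b).round(4)
print("hub",onz(A,367,197,.126),onz(B,298,211,.126),tri((367,197),(298,211)))
# wheel rim ellipse bounds + patch
print("patch corners",[onz(A,*p,0).round(3) for p in((331,262),(350,271),(335,294),(315,285))])
print("back rail end A",onz(A,309,336,.022),"start",onz(A,356,260,.022))
print("pointer",onz(A,416,216,.131), "B",onz(B,342,193,.131))
```

```text
Traceback (most recent call last):
ValueError: attempt to get argmin of an empty sequence
```

View pics/crop0.png

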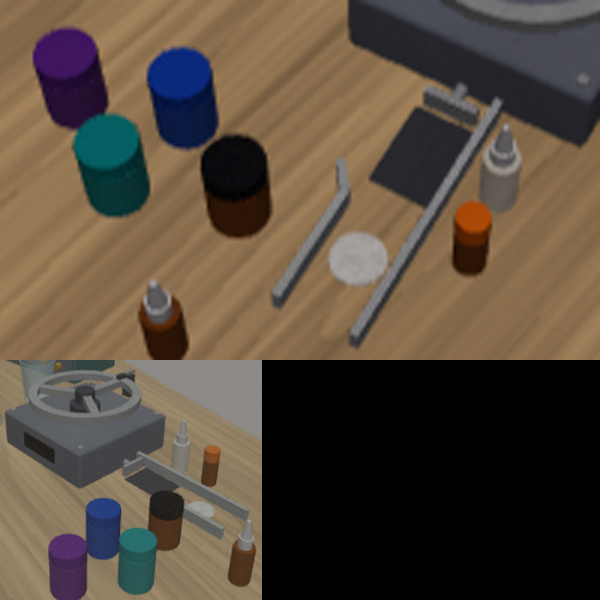

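The crop confirms it: the amber jar with the black cap is at about (268,287) in the scene view, with its cap top at about (268,279). The others are purple, blue and turquoise.

Run:
```python
from h import *
A=load("scene0");B=load("side0")
def tri(p,q):
    c1,d1=ray(A,*p);c2,d2=ray(B,*q)
    t=np.linalg.lstsq(np.c_[d1,-d2],c2-c1,rcond=None)[0]; a=c1+t[0]*d1;b=c2+t[1]*d2
    return ((a+b)/2).round(4),np.linalg.norm(a-b).round(4)
def spot(s,x0,y0,x1,y1,z,cond):
    f=s["frame"][y0:y1,x0:x1]; h=cv2.cvtColor(f,cv2.COLOR_BGR2HSV).astype(int); m=cond(h).astype(np.uint8)
    n,l,st,c=cv2.connectedComponentsWithStats(m); i=1+st[1:,4].argmax(); p=c[i]+[x0,y0]; print(p.round(1),st[i,4],onz(s,*p,z).round(4)); return l==i
spot(A,295,298,325,324,0,lambda h:(h[...,1]<60)&(h[...,2]>120))
m=spot(A,312,258,345,296,0,lambda h:(h[...,2]<80))
spot(B,385,305,420,328,0,lambda h:(h[...,1]<40)&(h[...,2]>150))
c=lambda h:(h[...,2]<45)
spot(A,250,262,290,292,.068,c)
print("captop A",onz(A,268.3,279,.078),"B",onz(B,372.5,310.5,.078))
print("hub",onz(A,367,197,.126),onz(B,298,211,.126),tri((367,197),(298,211)))
print("backrail end/start",onz(A,309,336,.022),onz(A,355,260,.022))
print("pointer",onz(A,416,216,.131), "B",onz(B,342,193,.131))
# predicted jar base check
```

```text
[310.4 311.5] 329 [ 0.6804 -0.1555  0.    ]
[329.7 276.9] 610 [ 0.6524 -0.0498  0.    ]
[405.4 315.6] 195 [ 0.6838 -0.1527  0.    ]
[267.8 281.4] 422 [ 0.5764 -0.1886  0.068 ]
captop A [ 0.57742961 -0.18709893  0.078     ] B [ 0.56972367 -0.19081306  0.078     ]
hub [0.61948798 0.13032863 0.126     ] [0.60554114 0.11430358 0.126     ] (array([0.6164, 0.1354, 0.1164]), np.float64(0.0035))
backrail end/start [ 0.7277333  -0.21403979  0.022     ] [0.67685105 0.01997649 0.022     ]
pointer [0.74924011 0.15741505 0.131     ] B [0.73358694 0.13932378 0.131     ]
```

Run:
```python
from h import *
from scipy.spatial.transform import Rotation as Ro
A=load("scene0");B=load("side0")
P={"purple":((212,243,.078),(282,352,.078)),"blue":((250.5,249.5,.078),(315,318,.078)),"turq":((226,272.5,.078),(346,346,.078)),
"dropA tip":((358.5,267,.108),(387,237,.108)),"vial top":((347.5,297,.072),(413.5,263,.072)),"dropB tip":((241,320,.108),(447,327,.108)),"vialb":((285,362,.072),(500,321,.072)),"hubtop":((367,196,.126),(298,209,.126))}
for k,(a,b) in P.items(): print(k,onz(A,*a).round(3)[:2],onz(B,*b).round(3)[:2])
o=get_obs()["orientation"];print(Ro.from_euler("xyz",o,degrees=True).as_matrix().round(3))
```

```text
purple [ 0.401 -0.203] [ 0.394 -0.205]
blue [ 0.486 -0.155] [ 0.478 -0.16 ]
turq [ 0.49  -0.239] [ 0.482 -0.241]
dropA tip [ 0.727 -0.039] [ 0.716 -0.044]
vial top [ 0.746 -0.1  ] [ 0.739 -0.102]
dropB tip [ 0.62  -0.312] [ 0.612 -0.31 ]
vialb [ 0.745 -0.311] [ 0.736 -0.312]
hubtop [0.617 0.133] [0.611 0.123]
[[-0.     0.965 -0.262]
 [-0.001 -0.262 -0.965]
 [-1.     0.     0.001]]
```

```bash
cat >> h.py <<'E'
from scipy.spatial.transform import Rotation as Ro
def pose():
    o=get_obs(); R=Ro.from_euler("xyz",o["orientation"],degrees=True).as_matrix(); return np.array(o["tool_pos"]),np.degrees(np.arctan2(R[1,2],R[0,2])),R,o
def plan(t,th=None,smax=60,tmax=10.5,n=None,op=100):
    "rows towards target; world turn cw = + about tool x"
    p,th0,R,o=pose(); t=np.array(t); th=th0 if th is None else th; dt=(th-th0+180)%360-180
    if n is None: n=int(max(np.ceil(np.linalg.norm(t-p)/smax),np.ceil(abs(dt)/tmax),1))
    d=(t-p)/n
    print("pos",p.round(4),"th",round(th0,2),"q",np.round(o["joint_pos"],0),"F",np.round(o["force"],1),"open",round(o["opening"],4),"t",round(o["clock"],2),"n",n)
    for i in range(n):
        a=np.radians(th0+dt*i/n); y=np.array([-np.sin(a),np.cos(a),0]); z=np.array([np.cos(a),np.sin(a),0])
        print([round(-d[2]*1e3,1),round(d@y*1e3,1),round(d@z*1e3,1),round(-dt/n,1),op])
E
python3 - <<'E'
from h import *
s=load("wrist0");p,th,R,o=pose();W=s["world_to_cam"];c=-W[:3,:3].T@W[:3,3]
print("cam in tool",R.T@(c-p),"cam axis in tool",R.T@-W[2,:3])
plan([.574,-.189,.21],102.)
E
```

```text
cam in tool [-0.1577922   0.08489513 -0.0004191 ] cam axis in tool [ 9.50826104e-01 -3.09723965e-01  8.85924752e-04]
pos [0.1766 0.6511 0.2258] th -105.17 q [ 91.  21.   1.  -0. -70. -17.] F [-0.5 -0.1  0.1] open 0.0882 t 0.15 n 15
[np.float64(1.1), np.float64(40.2), np.float64(47.1), np.float64(10.2), 100]
[np.float64(1.1), np.float64(47.9), np.float64(39.3), np.float64(10.2), 100]
[np.float64(1.1), np.float64(54.1), np.float64(30.2), np.float64(10.2), 100]
[np.float64(1.1), np.float64(58.6), np.float64(20.1), np.float64(10.2), 100]
[np.float64(1.1), np.float64(61.2), np.float64(9.4), np.float64(10.2), 100]
[np.float64(1.1), np.float64(61.9), np.float64(-1.5), np.float64(10.2), 100]
[np.float64(1.1), np.float64(60.7), np.float64(-12.5), np.float64(10.2), 100]
[np.float64(1.1), np.float64(57.5), np.float64(-23.0), np.float64(10.2), 100]
[np.float64(1.1), np.float64(52.5), np.float64(-32.8), np.float64(10.2), 100]
[np.float64(1.1), np.float64(45.9), np.float64(-41.6), np.float64(10.2), 100]
[np.float64(1.1), np.float64(37.8), np.float64(-49.1), np.float64(10.2), 100]
[np.float64(1.1), np.float64(28.5), np.float64(-55.0), np.float64(10.2), 100]
[np.float64(1.1), np.float64(18.4), np.float64(-59.2), np.float64(10.2), 100]
[np.float64(1.1), np.float64(7.6), np.float64(-61.5), np.float64(10.2), 100]
[np.float64(1.1), np.float64(-3.4), np.float64(-61.9), np.float64(10.2), 100]
```

Call:
{"name": "arm_command", "arguments": {
  "commands": [1, 40, 47, 10.2, 100, 1, 48, 39, 10.2, 100, 1, 54, 30, 10.2, 100, 1, 59, 20, 10.2, 100, 1, 61, 9, 10.2, 100]
}}

```text
clock: 0.78
tool_pos: [0.3068, 0.3681, 0.2182]
orientation: [64.7, 89.7, -92.8]
force: [1.1, 0.1, -0.5]
opening: 0.0874
```

Call:
{"name": "arm_command", "arguments": {
  "commands": [1, 62, -2, 10.2, 100, 1, 61, -12, 10.2, 100, 1, 57, -23, 10.2, 100, 1, 52, -33, 10.2, 100, 1, 46, -42, 10.2, 100]
}}

```text
clock: 1.4
tool_pos: [0.429, 0.0808, 0.2155]
orientation: [156.2, 89.8, -53.9]
force: [2.4, 1.3, -1.2]
opening: 0.0878
```

Call:
{"name": "arm_command", "arguments": {
  "commands": [1, 38, -49, 10.2, 100, 1, 28, -55, 10.2, 100, 1, 18, -59, 10.2, 100, 1, 8, -61, 10.2, 100, 1, -3, -62, 10.2, 100]
}}

```text
clock: 2.02
tool_pos: [0.5425, -0.2107, 0.2123]
orientation: [-117.9, 89.7, -20.6]
force: [0.7, 1.2, 1.0]
opening: 0.0878
```

Run:
```python
from h import *
plan([.574,-.189,.21],102.)
```

```text
pos [ 0.5425 -0.2107  0.2123] th 97.26 q [ -2.  12. -13.   0. -65. -81.] F [0.7 1.2 1. ] open 0.0878 t 2.02 n 1
[np.float64(2.3), np.float64(-34.0), np.float64(17.5), np.float64(-4.7), 100]
```

Call:
{"name": "arm_command", "arguments": {
  "commands": [0, -34, 18, -4.7, 100, 0, 0, 0, 0, 100]
}}

```text
clock: 2.28
tool_pos: [0.5742, -0.1947, 0.2104]
orientation: [-147.9, 89.8, -46.6]
force: [-0.1, -0.0, 0.2]
opening: 0.0874
```

Run:
```python
from h import *
s=snap("wrist","w1"); plan([.574,-.189,.21],102.)
```

```text
pos [ 0.5731 -0.1948  0.2104] th 101.32 q [ -0.  15. -10.   0. -65. -79.] F [-1.2 -0.8 -0.9] open 0.0877 t 2.33 n 1
[np.float64(0.4), np.float64(-2.1), np.float64(5.5), np.float64(-0.7), 100]
```

View pics/w1.png

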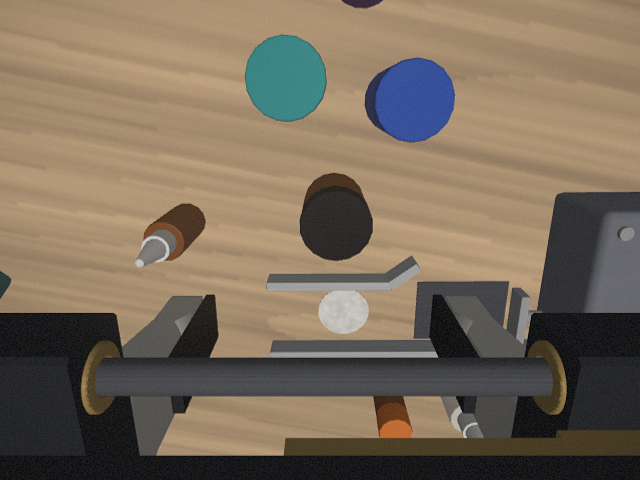

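The wrist view shows the jar's cap at (336,224), the spot at (343,312), the front rail at about (267..390, 283) and the patch at about (460,310). Blue and turquoise stand clear, above the jar in the image.

Run:
```python
from h import *
s=load("w1"); h=cv2.cvtColor(s["frame"],cv2.COLOR_BGR2HSV).astype(int)
def blob(x0,y0,x1,y1,z,cond):
    m=cond(h[y0:y1,x0:x1]).astype(np.uint8); n,l,st,c=cv2.connectedComponentsWithStats(m); i=1+st[1:,4].argmax()
    cn=cv2.findContours((l==i).astype(np.uint8),0,1)[0][0]; (u,v),r=cv2.minEnclosingCircle(cn); u+=x0;v+=y0
    p=onz(s,u,v,z); print((u,v,r),p.round(4),"diam",2*np.linalg.norm(onz(s,u+r,v,z)-p)); return p
sp=blob(310,285,375,338,0,lambda h:(h[...,1]<60)&(h[...,2]>120))
jar=blob(290,180,385,270,.078,lambda h:(h[...,2]<58))
print("front rail dir",[onz(s,*p,.022).round(4) for p in((267,276),(388,275),(272,342),(430,340),(417,257))])
print("patch",[onz(s,*p,0).round(4) for p in((418,282),(508,282),(508,300),(416,335),(512,290))])
print("housing edge",[onz(s,*p,.075).round(4) for p in((557,194),(543,300))])
```

```text
(342.0, 298.84375, 34.86626434326172) [ 0.6642 -0.1594  0.    ] diam 0.06570861779169128
(335.5, 222.5, 37.10131072998047) [ 0.571  -0.1871  0.078 ] diam 0.051964459570102206
front rail dir [array([ 0.6454, -0.2311,  0.022 ]), array([ 0.6237, -0.128 ,  0.022 ]), array([ 0.7093, -0.2163,  0.022 ]), array([ 0.6785, -0.0748,  0.022 ]), array([ 0.6025, -0.1077,  0.022 ])]
patch [array([ 0.6333, -0.0938,  0.    ]), array([ 0.6168, -0.0119,  0.    ]), array([ 0.6344, -0.0058,  0.    ]), array([ 0.6878, -0.0809,  0.    ]), array([ 0.6238, -0.0055,  0.    ])]
housing edge [array([ 0.5215, -0.0408,  0.075 ]), array([ 0.6002, -0.0219,  0.075 ])]
```

Run:
```python
from h import *
s=load("w1"); cv2.imwrite("pics/w1c.png",cv2.resize(s["frame"][230:370,240:560],(800,350),interpolation=2))
n=np.array([.978,.208,0])
for u,v in((343.5,312),(343.5,290.5),(343.5,333),(319,312),(368,312)): p=onz(s,u,v,0);print(p.round(4),(p@n).round(4))
plan([.571,-.187,.05],102)
```

```text
[ 0.6774 -0.1551  0.    ] 0.6303
[ 0.6555 -0.1598  0.    ] 0.6079
[ 0.6996 -0.1503  0.    ] 0.6529
[ 0.6821 -0.178   0.    ] 0.63
[ 0.6728 -0.1322  0.    ] 0.6305
pos [ 0.5731 -0.1948  0.2104] th 101.32 q [ -0.  15. -10.   0. -65. -79.] F [-1.2 -0.8 -0.9] open 0.0877 t 2.33 n 1
[np.float64(160.4), np.float64(0.5), np.float64(8.1), np.float64(-0.7), 100]
```

View pics/w1c.png

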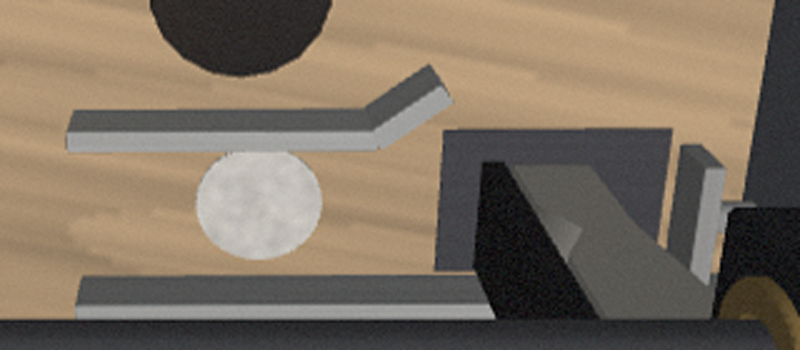

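Run:
```python
from h import *
s=load("w1")
for th in(102,):
  a=np.radians(th-90); X=np.array([np.cos(a),np.sin(a),0]);Y=np.array([-np.sin(a),np.cos(a),0])
  sp=onz(s,343.5,312,0)
  for k,(u,v,z) in dict(front_in=(300,290.3,.022),front_in2=(385,290,.022),back=(280,352,.022),back2=(430,352,.022),backbase=(350,340,0),pA=(418,282,0),pB=(508.5,281.5,0),pC=(414.5,337.5,0),plate=(512,289,.024),housing=(543,300,.075)).items():
    p=onz(s,u,v,z)-sp; print(k,"x",(p@X).round(4),"y",(p@Y).round(4))
  bay=sp+.111*Y; print("bay",bay,"jar place",bay-.010*Y)
```

```text
front_in x -0.0332 y -0.0393
front_in2 x -0.0327 y 0.0355
back x 0.0291 y -0.0596
back2 x 0.0304 y 0.0792
backbase x 0.0304 y 0.0064
pA x -0.0304 y 0.0692
pB x -0.03 y 0.1531
pC x 0.0283 y 0.0691
plate x -0.0335 y 0.146
housing x -0.0479 y 0.1464
bay [ 0.65434612 -0.04651619  0.        ] jar place [ 0.65642523 -0.05629767  0.        ]
```

Call:
{"name": "arm_command", "arguments": {
  "commands": [55, 0, 8, -0.7, 100, 50, 0, 0, 0, 100, 0, 0, 0, 0, 100]
}}

```text
clock: 2.7
tool_pos: [0.5709, -0.1864, 0.1047]
orientation: [-135.6, 89.8, -33.5]
force: [-0.2, -0.1, 0.8]
opening: 0.088
```

Run:
```python
from h import *
plan([.571,-.187,.05],102)
```

```text
pos [ 0.5709 -0.1864  0.1047] th 102.06 q [  1.  19. -18.   0. -52. -79.] F [-0.2 -0.1  0.8] open 0.088 t 2.7 n 1
[np.float64(54.7), np.float64(0.0), np.float64(-0.6), np.float64(0.1), 100]
```

Call:
{"name": "arm_command", "arguments": {
  "commands": [30, 0, 0, 0, 100, 24, 0, -1, 0, 100, 0, 0, 0, 0, 0, 0, 0, 0, 0, 0, 0, 0, 0, 0, 0]
}}

```text
clock: 3.32
tool_pos: [0.5768, -0.1874, 0.0612]
orientation: [-118.9, 89.0, -16.7]
force: [-0.1, -0.5, 0.0]
opening: 0.0634
```

Call:
{"name": "arm_command", "arguments": {
  "commands": [0, 0, 0, 0, 0, 0, 0, 0, 0, 0, 0, 0, 0, 0, 0]
}}

```text
clock: 3.7
tool_pos: [0.5772, -0.1872, 0.0628]
orientation: [-116.7, 88.9, -14.4]
force: [0.3, 0.8, -2.5]
opening: 0.0519
```

Run:
```python
from h import *
plan([.571,-.187,.05],102)
```

```text
pos [ 0.5772 -0.1872  0.0628] th 102.26 q [  1.  22. -21.   0. -46. -79.] F [ 0.3  0.8 -2.5] open 0.0519 t 3.7 n 1
[np.float64(12.8), np.float64(6.0), np.float64(1.5), np.float64(0.3), 100]
```

Call:
{"name": "arm_command", "arguments": {
  "commands": [0, 0, 0, 0, 70, 0, 0, 0, 0, 70, 0, 3, 0, 0, 80, 6, 3, 1, 0, 80, 6, 0, 0, 0, 80]
}}

```text
clock: 4.32
tool_pos: [0.5713, -0.1878, 0.0504]
orientation: [-116.8, 88.9, -14.5]
force: [0.1, 0.4, 0.2]
opening: 0.0703
```

Run:
```python
from h import *
snap("wrist","w2")
plan([.571,-.187,.05],102)
p,th,R,o=pose();print(o["orientation"],R.round(3),o["qvel"].round(2),o["joint_pos"].round(2))
```

```text
pos [ 0.571  -0.1877  0.0496] th 102.26 q [  1.  23. -22.   0. -44. -79.] F [-0.   0.  -1.7] open 0.0702 t 4.38 n 1
[np.float64(-0.4), np.float64(-0.2), np.float64(0.7), np.float64(0.3), 100]
[-117.25387755   88.95385196  -14.98994633] [[ 0.018 -0.977 -0.212]
 [-0.005 -0.212  0.977]
 [-1.    -0.016 -0.008]] [ 0.04  0.06  0.33 -0.06 -1.37  0.  ] [  0.59  22.76 -22.09   0.4  -44.14 -78.62]
```

Call:
{"name": "arm_command", "arguments": {
  "commands": [0, 0, 0, 0, 0, 0, 0, 0, 0, 0, 0, 0, 0, 0, 0, 0, 0, 0, 0, 0]
}}

```text
clock: 4.88
tool_pos: [0.5709, -0.1877, 0.0491]
orientation: [-118.0, 89.0, -15.8]
force: [-0.7, -0.3, -0.7]
opening: 0.0518
```

Run:
```python
from h import *
p,th,R,o=pose()
plan([.571,-.187,.095],102,op=0)
plan([.655,-.0565,.11],170,op=0)
```

```text
pos [ 0.5709 -0.1877  0.0491] th 102.26 q [  1.  23. -22.   0. -44. -79.] F [-0.7 -0.3 -0.7] open 0.0518 t 4.88 n 1
[np.float64(-45.9), np.float64(-0.2), np.float64(0.7), np.float64(0.3), 0]
pos [ 0.5709 -0.1877  0.0491] th 102.26 q [  1.  23. -22.   0. -44. -79.] F [-0.7 -0.3 -0.7] open 0.0518 t 4.88 n 7
[np.float64(-8.7), np.float64(-15.7), np.float64(15.8), np.float64(-9.7), 0]
[np.float64(-8.7), np.float64(-18.1), np.float64(12.9), np.float64(-9.7), 0]
[np.float64(-8.7), np.float64(-20.1), np.float64(9.7), np.float64(-9.7), 0]
[np.float64(-8.7), np.float64(-21.4), np.float64(6.2), np.float64(-9.7), 0]
[np.float64(-8.7), np.float64(-22.1), np.float64(2.5), np.float64(-9.7), 0]
[np.float64(-8.7), np.float64(-22.2), np.float64(-1.3), np.float64(-9.7), 0]
[np.float64(-8.7), np.float64(-21.7), np.float64(-5.0), np.float64(-9.7), 0]
```

Call:
{"name": "arm_command", "arguments": {
  "commands": [-25, 0, 0, 0, 0, -30, 0, 0, 0, 0, 0, -16, 16, -9.7, 0, 0, -18, 13, -9.7, 0, 0, -20, 10, -9.7, 0]
}}

```text
clock: 5.5
tool_pos: [0.6042, -0.1302, 0.105]
orientation: [-147.5, 89.2, -15.5]
force: [0.0, -0.6, -3.1]
opening: 0.0518
```

Run:
```python
from h import *
plan([.655,-.0565,.11],170,op=0)
```

```text
pos [ 0.6042 -0.1302  0.105 ] th 132.0 q [  6.  21. -17.   0. -52. -54.] F [ 0.  -0.6 -3.1] open 0.0518 t 5.5 n 4
[np.float64(-1.2), np.float64(-21.8), np.float64(5.2), np.float64(-9.5), 0]
[np.float64(-1.2), np.float64(-22.3), np.float64(1.5), np.float64(-9.5), 0]
[np.float64(-1.2), np.float64(-22.3), np.float64(-2.2), np.float64(-9.5), 0]
[np.float64(-1.2), np.float64(-21.6), np.float64(-5.8), np.float64(-9.5), 0]
```

Call:
{"name": "arm_command", "arguments": {
  "commands": [-1, -22, 5, -9.5, 0, -1, -22, 2, -9.5, 0, -1, -22, -2, -9.5, 0, -1, -22, -6, -9.5, 0, 0, 0, 0, 0, 0]
}}

```text
clock: 6.12
tool_pos: [0.6547, -0.0519, 0.1079]
orientation: [172.0, 89.3, -16.6]
force: [-0.4, -0.9, -1.9]
opening: 0.0522
```

Run:
```python
from h import *
s=snap("wrist","w3")
plan([.655,-.0565,.08],170,op=0)
```

```text
pos [ 0.654  -0.0526  0.1078] th 171.25 q [ 13.  24. -11.   0. -55. -22.] F [ 0.1 -0.8 -3.5] open 0.052 t 6.17 n 1
[np.float64(27.8), np.float64(3.7), np.float64(-1.6), np.float64(1.3), 0]
```

View pics/w3.png

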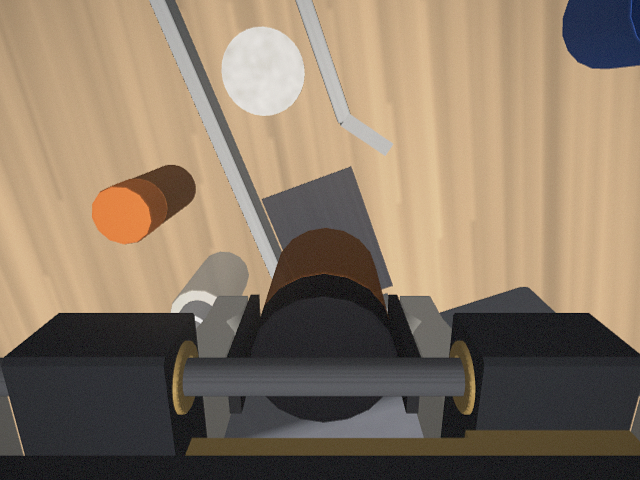

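Run:
```python
from h import *
s=load("w3"); a=np.radians(12); X=np.array([np.cos(a),np.sin(a),0]);Y=np.array([-np.sin(a),np.cos(a),0])
sp=onz(s,263,71,0); print("spot",sp)
for k,(u,v,z) in dict(dropbase=(226,274,.003),dropring=(193,306,.07),patch1=(351,167,0),patch2=(263,199,0),patch3=(392,287,0),frontin=(310,30,.022),frontin2=(341,123,.022),back=(153,0,.022),back2=(262,250,.022),jarbase=(326,255,.05)).items():
    p=onz(s,u,v,z); q=p-sp; print(k,p.round(4),"x",(q@X).round(4),"y",(q@Y).round(4))
```

```text
spot [ 0.67590555 -0.15625258  0.        ]
dropbase [ 0.7239 -0.0367  0.003 ] x 0.0718 y 0.107
dropring [ 0.7231 -0.047   0.07  ] x 0.0689 y 0.0971
patch1 [ 0.6329 -0.0939  0.    ] x -0.0291 y 0.0699
patch2 [ 0.6904 -0.0822  0.    ] x 0.0296 y 0.0695
patch3 [ 0.6161 -0.01    0.    ] x -0.0281 y 0.1555
frontin [ 0.6452 -0.1702  0.022 ] x -0.0329 y -0.0072
frontin2 [ 0.6358 -0.1219  0.022 ] x -0.0321 y 0.0419
back [ 0.7218 -0.1959  0.022 ] x 0.0366 y -0.0483
back2 [ 0.693  -0.0558  0.022 ] x 0.0376 y 0.0947
jarbase [ 0.6537 -0.0571  0.05  ] x -0.0011 y 0.1016
```

Run:
```python
from h import *
plan([.6555,-.060,.075],170,op=0)
```

```text
pos [ 0.654  -0.0526  0.1078] th 171.25 q [ 13.  24. -11.   0. -55. -22.] F [ 0.1 -0.8 -3.5] open 0.052 t 6.17 n 1
[np.float64(32.8), np.float64(7.1), np.float64(-2.6), np.float64(1.3), 0]
```

Call:
{"name": "arm_command", "arguments": {
  "commands": [0, 7, -3, 1.3, 0, 15, 0, 0, 0, 0, 15, 0, 0, 0, 0, 0, 0, 0, 0, 0]
}}

```text
clock: 6.68
tool_pos: [0.6541, -0.0626, 0.0745]
orientation: [166.3, 89.5, -24.2]
force: [0.3, 0.6, -1.9]
opening: 0.0518
```

Run:
```python
from h import *
plan([.6555,-.060,.050],170,op=0)
```

```text
pos [ 0.6541 -0.0626  0.0745] th 169.5 q [ 12.  26. -13.   0. -51. -22.] F [ 0.3  0.6 -1.9] open 0.0518 t 6.67 n 1
[np.float64(24.5), np.float64(-2.8), np.float64(-0.9), np.float64(-0.5), 0]
```

Call:
{"name": "arm_command", "arguments": {
  "commands": [10, -3, -1, 0, 0, 11, 0, 0, 0, 0, 3, 0, 0, 0, 0, 0, 0, 0, 0, 0]
}}

```text
clock: 7.18
tool_pos: [0.656, -0.06, 0.0494]
orientation: [160.1, 89.5, -30.4]
force: [-1.1, -0.0, 3.1]
opening: 0.0516
```

Run:
```python
from h import *
plan([.6555,-.060,.049],170,op=0)
```

```text
pos [ 0.656  -0.06    0.0494] th 169.53 q [ 12.  28. -14.   0. -48. -23.] F [-1.1 -0.   3.1] open 0.0516 t 7.17 n 1
[np.float64(0.4), np.float64(0.1), np.float64(0.5), np.float64(-0.5), 0]
```

Call:
{"name": "arm_command", "arguments": {
  "commands": [0, 0, 0, 0, 69, 0, 0, 0, 0, 69, 0, 0, 0, 0, 69, -25, 0, 0, 0, 69, -45, 0, 0, 0, 69]
}}

```text
clock: 7.8
tool_pos: [0.6542, -0.0596, 0.118]
orientation: [131.0, 89.7, -59.5]
force: [-0.4, 0.4, 0.7]
opening: 0.0607
```

Call:
{"name": "arm_command", "arguments": {
  "commands": [-55, 0, 0, 0, 69, -50, -20, 0, 0, 0, 0, -50, 0, 0, 0, 0, -45, 0, 0, 0, 0, 0, 0, 0, 0]
}}

```text
clock: 8.43
tool_pos: [0.6776, 0.0567, 0.2326]
orientation: [-178.3, 89.2, -8.9]
force: [-0.4, -1.4, 0.7]
opening: 0.0263
```

Run:
```python
from h import *
s=snap("wrist","w4")
plan([.6,.1,.2],102,op=0)
s2=snap("side","s4"); cv2.imwrite("pics/j4.png",np.hstack([cv2.resize(s["frame"],(440,330)),cv2.resize(s2["frame"][160:400,200:460],(357,330))]))
```

```text
pos [0.6772 0.0554 0.2325] th 169.38 q [ 21.  20.   1.   0. -70. -32.] F [-0.4 -0.2  0.8] open 0.0225 t 8.47 n 7
[np.float64(4.6), np.float64(-4.2), np.float64(12.0), np.float64(9.6), 0]
[np.float64(4.6), np.float64(-2.2), np.float64(12.5), np.float64(9.6), 0]
[np.float64(4.6), np.float64(-0.0), np.float64(12.7), np.float64(9.6), 0]
[np.float64(4.6), np.float64(2.1), np.float64(12.6), np.float64(9.6), 0]
[np.float64(4.6), np.float64(4.2), np.float64(12.0), np.float64(9.6), 0]
[np.float64(4.6), np.float64(6.1), np.float64(11.2), np.float64(9.6), 0]
[np.float64(4.6), np.float64(7.9), np.float64(10.0), np.float64(9.6), 0]
```

View pics/j4.png

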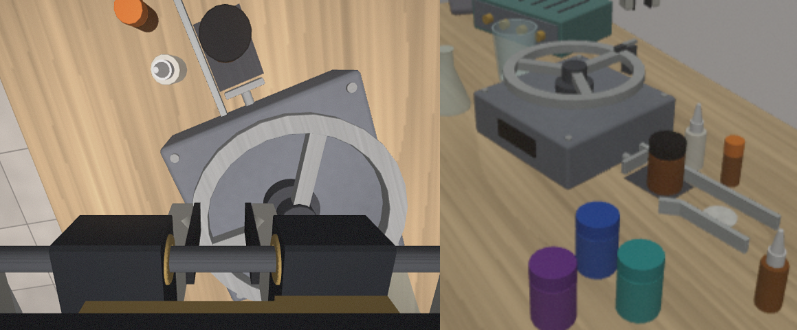

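The jar stands upright in the bay: cap at about (225,33) in the left half, between the rails and in front of the plate. Next I'll locate the wheel precisely.

Call:
{"name": "arm_command", "arguments": {
  "commands": [0, -55, 0, 10, 0, 0, -50, 0, 10, 0, 0, -30, 0, 10, 0, 0, 0, 0, 8, 0, 0, 0, 0, 0, 0]
}}

```text
clock: 9.15
tool_pos: [0.7215, 0.1776, 0.2316]
orientation: [-151.9, 89.4, -22.0]
force: [0.4, -0.3, -1.0]
opening: 0.0002
```

Run:
```python
from h import *
s=snap("wrist","w5"); print(pose()[:2])
print(proj(s,[.612,.125,.126]))
```

```text
(array([0.72139236, 0.17756576, 0.23155407]), np.float64(129.96424255241186))
(np.float64(379.10224620179554), np.float64(34.279598820410826))
```

View pics/w5.png

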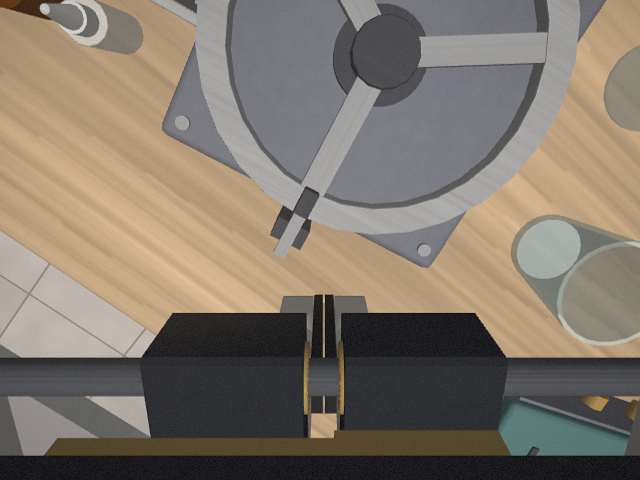

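The hub top is at (386,51), the index bar at about (306,203), and the pointer at about (285,240), in line with it.

Run:
```python
from h import *
s=load("w5"); h=onz(s,386,51.5,.126); print("hub",h, "r",np.linalg.norm(onz(s,421,51.5,.126)-h))
P=np.array([onz(s,u,v,.121)[:2] for u,v in((199,75),(213,113),(240,160),(290,207),(360,233),(410,232),(470,209),(520,170),(560,110),(577,50))])
A=np.c_[2*P,np.ones(len(P))]; c=np.linalg.lstsq(A,(P**2).sum(1),rcond=None)[0]; r=np.sqrt(c[2]+c[0]**2+c[1]**2)
print("rim",c[:2],"r",r,"res",(np.hypot(*(P-c[:2]).T)-r).round(4))
ang=lambda u,v,z,c:np.degrees(np.arctan2(*(onz(s,u,v,z)[:2]-c)[::-1]))
C=c[:2]
print("pointer",ang(278,254,.131,C),"bar",ang(308,200,.130,C),"spoke r",ang(545,47.5,.121,C),"spoke idx",ang(330,160,.121,C))
print("w4 hub",)
```

```text
hub [0.61605984 0.13389685 0.126     ] r 0.019641370357016803
rim [0.61546799 0.13512045] r 0.1084717895719367 res [ 0.0014 -0.0005 -0.0012 -0.0007  0.0005  0.0008 -0.0002  0.0001  0.0001
 -0.0004]
pointer 11.064863604736995 bar 11.202871871786689 spoke r 131.62861505866664 spoke idx 11.780778147928409
w4 hub
```

Run:
```python
from h import *
plan([.560,.119,.16],132,op=0,n=4)
```

```text
pos [0.7214 0.1776 0.2316] th 129.96 q [ 29.  27.  10.   1. -73. -79.] F [ 1.1  0.6 -0.6] open 0.0002 t 9.2 n 4
[np.float64(17.9), np.float64(40.3), np.float64(14.7), np.float64(-0.5), 0]
[np.float64(17.9), np.float64(40.2), np.float64(15.1), np.float64(-0.5), 0]
[np.float64(17.9), np.float64(40.1), np.float64(15.4), np.float64(-0.5), 0]
[np.float64(17.9), np.float64(39.9), np.float64(15.8), np.float64(-0.5), 0]
```

Call:
{"name": "arm_command", "arguments": {
  "commands": [18, 40, 15, -0.5, 0, 18, 40, 15, -0.5, 0, 18, 40, 15, -0.5, 0, 18, 40, 16, -0.5, 0, 0, 0, 0, 0, 0]
}}

```text
clock: 9.82
tool_pos: [0.5554, 0.1108, 0.1555]
orientation: [-156.2, 89.4, -23.5]
force: [1.0, -0.8, 0.7]
opening: 0.0004
```

Run:
```python
from h import *
plan([.560,.119,.12],132,op=0,n=2)
```

```text
pos [0.5554 0.1108 0.1555] th 132.7 q [ 31.  13. -20.   1. -57. -79.] F [ 1.  -0.8  0.7] open 0.0004 t 9.82 n 2
[np.float64(17.7), np.float64(-4.5), np.float64(1.5), np.float64(0.3), 0]
[np.float64(17.7), np.float64(-4.5), np.float64(1.5), np.float64(0.3), 0]
```

Now a circle planner that prints the rows for the next few steps.

```bash
cat >> h.py <<'E'
C=np.array([.616,.134])
def circ(step,n=5,r=.058,z=.099,first=None):
    "rows cw about the wheel axis from the measured angle"
    p,th,R,o=pose(); d=p[:2]-C; a0=np.degrees(np.arctan2(d[1],d[0])); print("pos",p.round(4),"ang",a0.round(1),"r",np.hypot(*d).round(4),"th",th.round(1),"q",o["joint_pos"].round(0),"F",o["force"].round(1),"t",round(o["clock"],2))
    out=[];q=p.copy()
    for i in range(n):
        a=np.radians(a0-step*(i+1)); t=np.array([*(C+r*np.array([np.cos(a),np.sin(a)])),z]); w=R.T@(t-q); q=t
        out+=[*map(float,(w*1e3).round(0)),0,0]
    print(out)
E
python3 - <<'E'
from h import *
print("down",); plan([.560,.119,.098],132,op=0,n=3)
E
```

```text
down
pos [0.5554 0.1108 0.1555] th 132.7 q [ 31.  13. -20.   1. -57. -79.] F [ 1.  -0.8  0.7] open 0.0004 t 9.82 n 3
[np.float64(19.2), np.float64(-3.0), np.float64(1.0), np.float64(0.2), 0]
[np.float64(19.2), np.float64(-3.0), np.float64(1.0), np.float64(0.2), 0]
[np.float64(19.2), np.float64(-3.0), np.float64(1.0), np.float64(0.2), 0]
```

Call:
{"name": "arm_command", "arguments": {
  "commands": [17, -5, 2, 0, 0, 17, -4, 1, 0, 0, 20, 0, 0, 0, 0, 3, 0, 0, 0, 0]
}}

```text
clock: 10.32
tool_pos: [0.5634, 0.1192, 0.0957]
orientation: [-149.1, 89.3, -16.2]
force: [0.7, 0.0, 0.5]
opening: 0.0004
```

Run:
```python
from h import *
circ(12)
```

```text
pos [0.5634 0.1192 0.0957] ang -164.3 r 0.0547 th 132.9 q [ 32.  18. -23.   1. -49. -79.] F [0.7 0.  0.5] t 10.32
[-3.0, -4.0, 12.0, 0, 0, -0.0, -9.0, 9.0, 0, 0, -0.0, -10.0, 7.0, 0, 0, 0.0, -11.0, 4.0, 0, 0, 0.0, -12.0, 2.0, 0, 0]
```

Call:
{"name": "arm_command", "arguments": {
  "commands": [-3, -4, 12, 0, 0, 0, -9, 9, 0, 0, 0, -10, 7, 0, 0, 0, -11, 4, 0, 0, 0, -12, 2, 0, 0]
}}

```text
clock: 10.95
tool_pos: [0.5722, 0.1763, 0.0987]
orientation: [172.2, 89.3, -54.9]
force: [-3.6, -5.2, 0.4]
opening: 0.0004
```

Run:
```python
from h import *
circ(12)
```

```text
pos [0.5722 0.1763 0.0987] ang 136.0 r 0.0609 th 132.9 q [ 36.  20. -19.   1. -51. -84.] F [-3.6 -5.2  0.4] t 10.95
[-0.0, -12.0, -4.0, 0, 0, 0.0, -12.0, -3.0, 0, 0, 0.0, -11.0, -5.0, 0, 0, 0.0, -9.0, -8.0, 0, 0, 0.0, -8.0, -9.0, 0, 0]
```

Call:
{"name": "arm_command", "arguments": {
  "commands": [0, -12, -4, 0, 0, 0, -12, -3, 0, 0, 0, -11, -5, 0, 0, 0, -9, -8, 0, 0, 0, -8, -9, 0, 0]
}}

```text
clock: 11.58
tool_pos: [0.6232, 0.1899, 0.0964]
orientation: [106.0, 88.8, -121.1]
force: [-4.6, -0.6, 0.3]
opening: 0.0003
```

Run:
```python
from h import *
circ(12)
```

```text
pos [0.6232 0.1899 0.0964] ang 82.6 r 0.0564 th 132.9 q [ 34.  25. -11.   1. -55. -82.] F [-4.6 -0.6  0.3] t 11.57
[-3.0, -8.0, -9.0, 0, 0, -0.0, -4.0, -11.0, 0, 0, 0.0, -2.0, -12.0, 0, 0, 0.0, 0.0, -12.0, 0, 0, 0.0, 3.0, -12.0, 0, 0]
```

Call:
{"name": "arm_command", "arguments": {
  "commands": [-3, -8, -9, 0, 0, 0, -4, -11, 0, 0, 0, -2, -12, 0, 0, 0, 0, -12, 0, 0, 0, 3, -12, 0, 0]
}}

```text
clock: 12.2
tool_pos: [0.665, 0.1618, 0.0975]
orientation: [81.2, 88.4, -145.8]
force: [-3.8, 5.1, 0.3]
opening: 0.0006
```

Run:
```python
from h import *
circ(12)
```

```text
pos [0.665  0.1618 0.0975] ang 29.6 r 0.0563 th 133.0 q [ 30.  28.  -6.   0. -58. -77.] F [-3.8  5.1  0.3] t 12.2
[-2.0, 2.0, -12.0, 0, 0, 0.0, 6.0, -10.0, 0, 0, 0.0, 8.0, -9.0, 0, 0, 0.0, 10.0, -7.0, 0, 0, 0.0, 11.0, -5.0, 0, 0]
```

Call:
{"name": "arm_command", "arguments": {
  "commands": [-2, 2, -12, 0, 0, 0, 6, -10, 0, 0, 0, 8, -9, 0, 0, 0, 10, -7, 0, 0, 0, 11, -5, 0, 0]
}}

```text
clock: 12.82
tool_pos: [0.671, 0.1125, 0.1009]
orientation: [69.9, 88.9, -156.9]
force: [0.4, 3.6, -0.3]
opening: 0.0003
```

Run:
```python
from h import *
circ(12)
```

```text
pos [0.671  0.1125 0.1009] ang -21.4 r 0.059 th 133.2 q [ 26.  27.  -6.  -0. -58. -73.] F [ 0.4  3.6 -0.3] t 12.82
[2.0, 12.0, -3.0, 0, 0, 0.0, 12.0, -2.0, 0, 0, 0.0, 12.0, 1.0, 0, 0, 0.0, 12.0, 3.0, 0, 0, 0.0, 11.0, 6.0, 0, 0]
```

Call:
{"name": "arm_command", "arguments": {
  "commands": [2, 12, -3, 0, 0, 0, 12, -2, 0, 0, 0, 12, 1, 0, 0, 0, 12, 3, 0, 0, 0, 11, 6, 0, 0]
}}

```text
clock: 13.45
tool_pos: [0.632, 0.0775, 0.1036]
orientation: [-134.7, 89.8, -1.4]
force: [5.2, 2.3, -0.0]
opening: 0.0004
```

Run:
```python
from h import *
circ(12)
```

```text
pos [0.632  0.0775 0.1036] ang -74.2 r 0.0587 th 133.3 q [ 25.  23. -13.   0. -54. -71.] F [ 5.2  2.3 -0. ] t 13.45
[5.0, 10.0, 7.0, 0, 0, -0.0, 9.0, 9.0, 0, 0, -0.0, 7.0, 10.0, 0, 0, -0.0, 4.0, 11.0, 0, 0, -0.0, 2.0, 12.0, 0, 0]
```

Call:
{"name": "arm_command", "arguments": {
  "commands": [5, 10, 7, 0, 0, 0, 9, 9, 0, 0, 0, 7, 10, 0, 0, 0, 4, 11, 0, 0, 0, 2, 12, 0, 0]
}}

```text
clock: 14.08
tool_pos: [0.5785, 0.0889, 0.1018]
orientation: [-135.9, 89.0, -2.7]
force: [5.3, -2.9, 0.4]
opening: 0.0007
```

Run:
```python
from h import *
circ(12)
```

```text
pos [0.5785 0.0889 0.1018] ang -129.7 r 0.0587 th 133.3 q [ 28.  18. -21.   1. -50. -75.] F [ 5.3 -2.9  0.4] t 14.07
[3.0, -0.0, 12.0, 0, 0, -0.0, -2.0, 12.0, 0, 0, -0.0, -5.0, 11.0, 0, 0, -0.0, -7.0, 10.0, 0, 0, 0.0, -9.0, 8.0, 0, 0]
```

Call:
{"name": "arm_command", "arguments": {
  "commands": [3, 0, 12, 0, 0, 0, -2, 12, 0, 0, 0, -5, 11, 0, 0, 0, -7, 10, 0, 0, 0, -7, 6, 0, 0]
}}

```text
clock: 14.7
tool_pos: [0.5542, 0.1376, 0.0982]
orientation: [-165.4, 89.2, -32.2]
force: [2.0, -2.7, 0.3]
opening: 0.0006
```

Run:
```python
from h import *
circ(4)
s=snap("wrist","w6"); snap("scene","sc6");S=snap("side","sd6")
a=load("sc6")["frame"][150:330,260:440]; b=S["frame"][170:350,220:460]
cv2.imwrite("pics/j6.png",np.hstack([cv2.resize(a,(350,350),interpolation=2),cv2.resize(b,(440,350),interpolation=2)]))
```

```text
pos [0.5542 0.1376 0.0982] ang 176.7 r 0.0619 th 133.2 q [ 34.  17. -23.   1. -49. -82.] F [ 2.  -2.7  0.3] t 14.7
[-1.0, -6.0, -0.0, 0, 0, -0.0, -3.0, 2.0, 0, 0, -0.0, -3.0, 2.0, 0, 0, -0.0, -4.0, 2.0, 0, 0, -0.0, -4.0, 2.0, 0, 0]
```

View pics/j6.png

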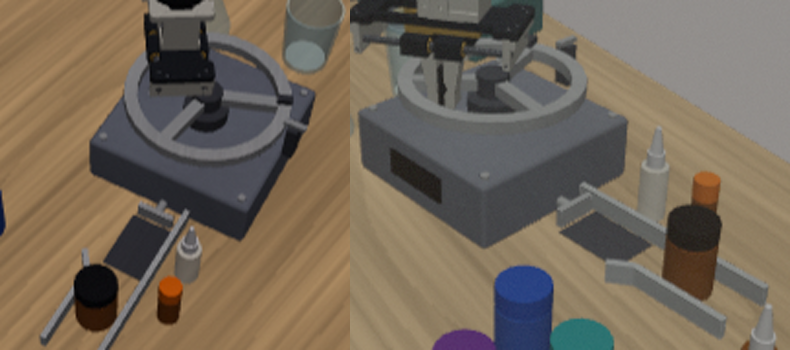

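The jar is on the spot with the pusher nearly home. The index is still about 20–25° short of the pointer, so I'll advance carefully.

Run:
```python
from h import *
s=load("sc6")
for n,(u,v,z) in dict(hub=(367,196,.126),idx=(406.6,201,.13),ptr=(412,215,.131)).items():
    p=onz(s,u,v,z)[:2]; print(n,p,np.degrees(np.arctan2(*(p-[.617,.133])[::-1])))
circ(4,4,r=.060)
```

```text
hub [0.61746204 0.13294852] -6.357325660187219
idx [0.70385506 0.1822733 ] 29.56645444252386
ptr [0.7400676  0.15354117] 9.47586769698312
pos [0.5549 0.1383 0.0982] ang 176.0 r 0.0613 th 133.3 q [ 34.  17. -23.   1. -49. -81.] F [ 1.1 -0.4  1.9] t 14.85
[-1.0, -4.0, 2.0, 0, 0, -0.0, -3.0, 3.0, 0, 0, -0.0, -4.0, 2.0, 0, 0, -0.0, -4.0, 2.0, 0, 0]
```

Call:
{"name": "arm_command", "arguments": {
  "commands": [-1, -5, 2, 0, 0, 0, -4, 3, 0, 0, 0, -5, 2, 0, 0, 0, -5, 2, 0, 0, 0, 0, 0, 0, 0]
}}

```text
clock: 15.48
tool_pos: [0.5626, 0.1584, 0.0985]
orientation: [-166.6, 89.2, -33.4]
force: [-0.5, -0.3, -0.0]
opening: 0.0006
```

Run:
```python
from h import *
circ(2,4,r=.060)
snap("scene","sc7"); S=snap("side","sd7")
a=load("sc7")["frame"][150:240,340:440]; b=S["frame"][170:250,230:370]
cv2.imwrite("pics/j7.png",np.hstack([cv2.resize(a,(389,350),interpolation=2),cv2.resize(b,(400,350),interpolation=2)]))
```

```text
pos [0.5626 0.1584 0.0985] ang 155.5 r 0.0587 th 133.2 q [ 35.  18. -21.   1. -50. -83.] F [-0.5 -0.3 -0. ] t 15.47
[-0.0, -1.0, 2.0, 0, 0, -0.0, -2.0, 1.0, 0, 0, -0.0, -2.0, 1.0, 0, 0, -0.0, -2.0, 1.0, 0, 0]
```

View pics/j7.png

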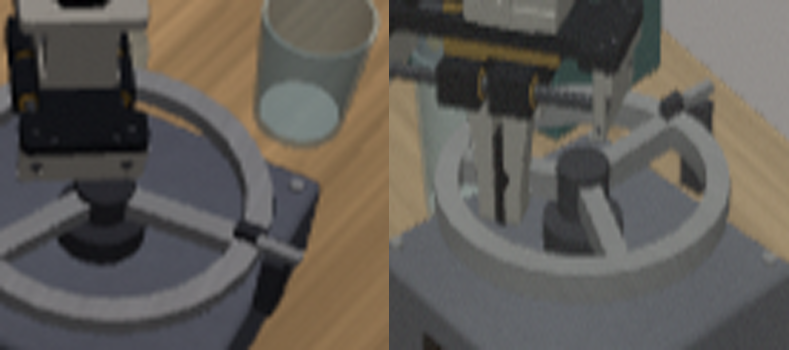

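Run:
```python
from h import *
def f(n):
    s=load(n); g=cv2.cvtColor(s["frame"],cv2.COLOR_BGR2GRAY)[195:222,394:414]; m=(g<62).astype(np.uint8)
    k,l,st,c=cv2.connectedComponentsWithStats(m)
    for i in range(1,k):
        if st[i,4]>6:
            u,v=c[i]+[394,195]; p=onz(s,u,v,.13)[:2]; d=p-[.617,.133]; print(n,(round(u,1),round(v,1)),st[i,4],"ang",np.degrees(np.arctan2(d[1],d[0])).round(1),"r",np.hypot(*d).round(3))
for n in("scene0","sc6","sc7"): f(n)
```

```text
scene0 (np.float64(401.7), np.float64(197.4)) 10 ang 35.7 r 0.087
scene0 (np.float64(406.4), np.float64(215.5)) 96 ang 5.5 r 0.114
scene0 (np.float64(395.0), np.float64(214.0)) 7 ang -2.3 r 0.09
sc6 (np.float64(405.6), np.float64(200.3)) 50 ang 30.7 r 0.097
sc6 (np.float64(397.5), np.float64(205.5)) 16 ang 16.0 r 0.081
sc6 (np.float64(409.7), np.float64(218.2)) 49 ang 4.3 r 0.124
sc7 (np.float64(401.6), np.float64(197.2)) 8 ang 36.0 r 0.087
sc7 (np.float64(403.2), np.float64(208.9)) 34 ang 13.5 r 0.098
sc7 (np.float64(395.5), np.float64(212.5)) 10 ang 0.7 r 0.088
sc7 (np.float64(409.5), np.float64(218.1)) 52 ang 4.3 r 0.124
```

Call:
{"name": "arm_command", "arguments": {
  "commands": [0, -2, 1, 0, 0, 0, -2, 1, 0, 0, 0, 0, 0, 0, 0]
}}

```text
clock: 15.95
tool_pos: [0.5635, 0.162, 0.0985]
orientation: [-171.4, 89.3, -38.2]
force: [-0.8, -0.0, -0.1]
opening: 0.0004
```

Run:
```python
from h import *
circ(2,2,r=.060)
s=snap("scene","sc8"); f0=load("scene0")["frame"]
a=lambda f:cv2.resize(f[185:235,375:425],(390,390),interpolation=2)
cv2.imwrite("pics/j8.png",np.hstack([a(f0),a(s["frame"])]))
```

```text
pos [0.5635 0.162  0.0985] ang 151.9 r 0.0595 th 133.2 q [ 36.  19. -21.   1. -50. -83.] F [-0.8 -0.  -0.1] t 15.95
[-1.0, -2.0, 1.0, 0, 0, -0.0, -2.0, 1.0, 0, 0]
```

View pics/j8.png

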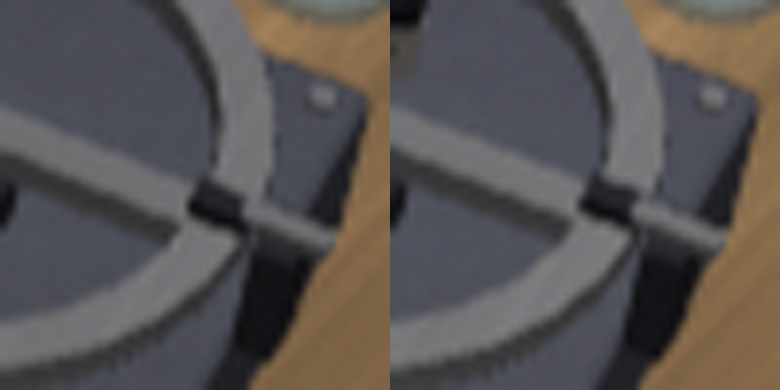

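The index is now about 0.6 px (≈1°) short of its home image (left is home, right is now). I'll measure that subpixel.

Run:
```python
from h import *
g=lambda n:cv2.cvtColor(load(n)["frame"],cv2.COLOR_BGR2GRAY).astype(np.float32)
a=g("scene0")
for n in("sc7","sc8"):
    b=g(n)
    for u,v,w in((403,211,5),(390,206,6),(396,209,9)):
        A=cv2.resize(a[v-w:v+w+1,u-w:u+w+1],None,fx=8,fy=8,interpolation=2); B=cv2.resize(b[v-w-5:v+w+6,u-w-5:u+w+6],None,fx=8,fy=8,interpolation=2)
        r=cv2.matchTemplate(B,A,cv2.TM_CCOEFF_NORMED); _,m,_,l=cv2.minMaxLoc(r); print(n,(u,v),"shift",l[0]/8-5,l[1]/8-5,round(m,3))
    # static check: housing screw
s=load("scene0"); p=[.617+.1*np.cos(np.radians(12)),.133+.1*np.sin(np.radians(12)),.13];t=[.617+.1*np.cos(np.radians(13)),.133+.1*np.sin(np.radians(13)),.13]
print("px per deg",np.subtract(proj(s,t),proj(s,p)))
```

```text
sc7 (403, 211) shift 0.75 -1.75 0.844
sc7 (390, 206) shift 1.125 -1.0 0.982
sc7 (396, 209) shift 0.75 -1.5 0.936
sc8 (403, 211) shift 0.125 -0.5 0.967
sc8 (390, 206) shift 0.875 -0.125 0.993
sc8 (396, 209) shift 0.125 -0.5 0.984
px per deg [ 0.27581487 -0.48237408]
```

Call:
{"name": "arm_command", "arguments": {
  "commands": [0, -1, 0, 0, 0, 0, 0, 0, 0, 0]
}}

```text
clock: 16.25
tool_pos: [0.5638, 0.1625, 0.0985]
orientation: [-174.2, 89.3, -41.1]
force: [0.3, -0.7, -0.1]
opening: -0.0002
```

```bash
cat > m.py <<'E'
from h import *
import sys
def chk(n):
    g=lambda n:cv2.cvtColor(load(n)["frame"],cv2.COLOR_BGR2GRAY).astype(np.float32)
    a=g("scene0"); b=g(n)
    for u,v,w in((403,211,5),(390,206,6),(396,209,9),(412,192,3)):
        A=cv2.resize(a[v-w:v+w+1,u-w:u+w+1],None,fx=8,fy=8,interpolation=2); B=cv2.resize(b[v-w-5:v+w+6,u-w-5:u+w+6],None,fx=8,fy=8,interpolation=2)
        r=cv2.matchTemplate(B,A,cv2.TM_CCOEFF_NORMED); _,m,_,l=cv2.minMaxLoc(r); print(n,(u,v),"shift",l[0]/8-5,l[1]/8-5,round(m,3))
n=sys.argv[1]; circ(2,1); snap("scene",n); chk(n)
E
python3 m.py sc9
```

```text
pos [0.5638 0.1625 0.0985] ang 151.4 r 0.0594 th 133.2 q [ 36.  19. -21.   1. -50. -83.] F [ 0.3 -0.7 -0.1] t 16.25
[-0.0, -2.0, -1.0, 0, 0]
sc9 (403, 211) shift 0.125 -0.125 0.985
sc9 (390, 206) shift -1.75 -0.875 0.996
sc9 (396, 209) shift 0.0 -0.125 0.989
sc9 (412, 192) shift 0.25 0.0 0.993
```

Within about 0.3° now. I'll back the fingers off the spoke, lift out, and check from above.

Call:
{"name": "arm_command", "arguments": {
  "commands": [0, 10, 0, 0, 0, 0, 8, 0, 0, 0, -40, 0, 0, 0, 0, -50, 0, 0, 0, 0, -45, 0, 0, 0, 0]
}}

```text
clock: 16.92
tool_pos: [0.5459, 0.1489, 0.2333]
orientation: [157.7, 89.3, -69.1]
force: [0.6, -0.2, -0.0]
opening: 0.0005
```

```bash
python3 m.py sc10; python3 -c "
from h import *
plan([.7214,.1776,.2316],130,op=0)"
```

```text
pos [0.5459 0.1489 0.2333] ang 168.0 r 0.0716 th 133.2 q [ 36.  10. -13.   1. -67. -83.] F [ 0.6 -0.2 -0. ] t 16.93
[134.0, -10.0, -9.0, 0, 0]
sc10 (403, 211) shift 0.125 -0.125 0.986
sc10 (390, 206) shift -2.0 -1.0 0.996
sc10 (396, 209) shift 0.0 -0.125 0.989
sc10 (412, 192) shift 0.25 0.0 0.993
pos [0.5487 0.1497 0.2401] th 133.21 q [ 36.  10. -13.   1. -67. -83.] F [2.9 0.6 6.9] open 0.0006 t 16.98 n 1
[np.float64(8.5), np.float64(-145.0), np.float64(-97.9), np.float64(3.2), 0]
```

Call:
{"name": "arm_command", "arguments": {
  "commands": [3, -48, -33, 1, 0, 3, -48, -33, 1, 0, 3, -48, -33, 1, 0, 0, 0, 0, 0, 0, 0, 0, 0, 0, 0]
}}

```text
clock: 17.6
tool_pos: [0.726, 0.1733, 0.2352]
orientation: [-142.5, 89.0, -12.4]
force: [-0.2, 0.3, -0.2]
opening: 0.0007
```

Run:
```python
from h import *
s=snap("wrist","w11"); t=snap("side","sd11"); print(pose()[:2])
cv2.imwrite("pics/j11.png",np.hstack([cv2.resize(s["frame"][:300,120:520],(480,360)),cv2.resize(t["frame"][180:400,260:520],(310,262)) if 0 else cv2.resize(t["frame"][200:400,270:440],(306,360))]))
```

```text
(array([0.72527375, 0.17335378, 0.23556281]), np.float64(130.19385501846895))
```

View pics/j11.png

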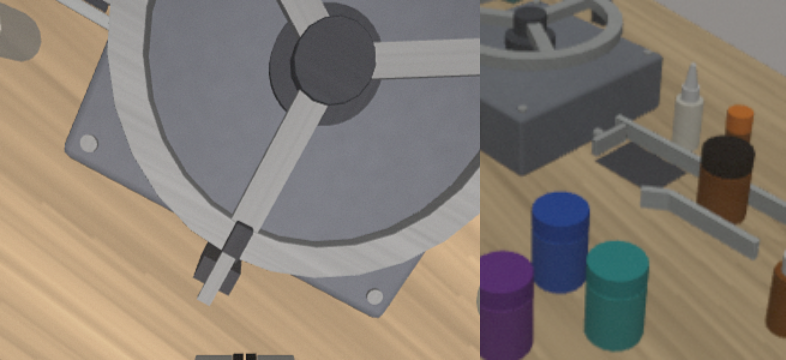

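The index bar is in line with the pointer in the wrist view, and the jar is upright on the spot with the pusher home. I'll check the numbers and the bystanders, then hand in.

Run:
```python
from h import *
s=load("w11")
ang=lambda u,v,z:np.degrees(np.arctan2(*(onz(s,u,v,z)[:2]-onz(s,120+333/1.2,60/1.2,.126)[:2])[::-1]))
print("pointer",ang(120+206/1.2,302/1.2,.131),"bar",ang(120+237/1.2,240/1.2,.13),"spoke",ang(120+272/1.2,168/1.2,.121))
a=load("scene0");b=snap("scene","sc12")
f=cv2.cvtColor(b["frame"],cv2.COLOR_BGR2HSV).astype(int)[275:325,290:335]; k,l,st,c=cv2.connectedComponentsWithStats((f[...,2]<58).astype(np.uint8)); i=1+st[1:,4].argmax(); uv=c[i]+[290,275]
print("cap",uv,st[i],"pos@.066",onz(b,*uv,.066),"spot ref",(.6763,-.156))
d=cv2.absdiff(a["frame"],b["frame"]).max(2); 
for n,(x,y) in dict(dropA=(357,280),vialA=(347,304),dropB=(244,332),vialB=(285,368),blue=(250,257),turq=(227,280),purple=(213,250),flask=(367,152),beaker=(420,165)).items(): print(n,np.mean(d[y-8:y+9,x-8:x+9]).round(1))
p,th,R,o=pose(); print(o["clock"],o["force"])
```

```text
pointer 12.691025869271026 bar 12.254529747185826 spoke 11.342352885628996
cap [308.36976048 302.49251497] [  0  11  31  34 668] pos@.066 [ 0.6852458  -0.16757061  0.066     ] spot ref (0.6763, -0.156)
dropA 3.7
vialA 3.4
dropB 3.0
vialB 3.6
blue 2.9
turq 2.7
purple 2.4
flask 3.7
beaker 68.4
17.75 [ 0.107486   -0.98407722  0.14276001]
```

Run:
```python
from h import *
a=load("scene0")
for n in("sc8","sc10"):
    d=cv2.absdiff(a["frame"],load(n)["frame"]).max(2); print(n,"beaker",d[157:174,412:429].mean())
def cap(s,x,y):
    h=cv2.cvtColor(s["frame"],cv2.COLOR_BGR2HSV).astype(int)[y:y+26,x:x+34]; k,l,st,c=cv2.connectedComponentsWithStats((h[...,2]<45).astype(np.uint8)); i=1+st[1:,4].argmax(); return c[i]+[x,y],st[i]
for s,x,y in((a,252,265),(load("sc12"),292,283)):
    uv,st=cap(s,x,y); print(uv,st,onz(s,*uv,.066))
t=load("sd11"); o=load("side0"); 
# cap in side: template from the start
T=cv2.cvtColor(o["frame"],cv2.COLOR_BGR2GRAY)[300:352,355:390]; r=cv2.matchTemplate(cv2.cvtColor(t["frame"],cv2.COLOR_BGR2GRAY)[250:360,370:450],T,5); _,m,_,l=cv2.minMaxLoc(r)
u,v=l[0]+370-355,l[1]+250-300; print("side shift",u,v,m,onz(t,372.5+u,310.5+v,.078),"ref start",onz(o,372.5,310.5,.078))
```

```text
sc8 beaker 4.076124567474048
sc10 beaker 2.56401384083045
[267.77114428 280.93532338] [  5   5  23  21 402] [ 0.57443198 -0.18696941  0.066     ]
[308.76274945 297.89578714] [  6   3  23  23 451] [ 0.67791941 -0.15790145  0.066     ]
side shift 35 -25 0.7500371336936951 [ 0.6690678  -0.16308255  0.078     ] ref start [ 0.56972367 -0.19081306  0.078     ]
```

```bash
python3 -c "
from plant import *
print(close_job())"
```

```text
the job is handed in; nothing more can be done
None
```

I stood the amber, black-capped jar in the bay, turned the handwheel clockwise through one revolution with the closed fingers against a spoke, lifted clear, and handed the job in at about 18 s.

Last checks before handing in:
- **Wheel:** in the wrist view the index bar (12.3°) and pointer (12.7°) agree to within about half a degree. The scene view puts the bar within about 0.3° of its starting image. One small spoke patch gave a shift that disagreed; I took it as a sliding mismatch along the spoke.
- **Jar:** it stands upright on the viewing spot. The scene view puts its centre about 2–3 mm from the spot's centre. A rougher match in the side view (score 0.75) put it about 10 mm off; that view had also disagreed with the others by several millimetres from the start.
- **Pusher:** it looks home in the side view.
- **Other glassware:** images of the droppers, vials, beaker, flask and coloured jars match the first picture. The beaker was hidden by the arm in the final picture, so I checked it in an earlier one taken after the wheel was turned.

The first grasp closed too high on the cap, so I opened, went lower and gripped again before lifting.

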